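Fetch a model base plate from the sloped bin and stack it on the pile

ROBOT

A 7-joint arm with a two-finger parallel gripper is mounted at the origin on the work surface. World frame = base frame: x ahead of the robot, y to its left, z up, the work surface at z = 0. Lengths are in m, angles in rad, forces in N, time in s.
With the tool pointing down it reaches from about 0.35 to 0.775 m from the base axis. Payload 3.1 kg.
Tool frame: the origin (TCP) lies at the very end of the fingers, on their centre line; the grasp point (between the pads) lies 19 mm behind it; z points along the fingers, y is the line along which they close (so a half turn about z gives the same grasp; the last joint's range is limited). The gripper opens to 85 mm and grips with 20 to 120 N. Pads are 22 mm wide; open, the fingers measure 114 mm over their backs; the gripper's body (76 mm by 85 mm) begins 54 mm behind the grasp point. The pads swing forward as they close: fully open they stand 13 mm farther back than shut.
Start: joints at [1.106, 0.311, 0.014, 1.512, -0.004, 1.319, -0.027], TCP at [0.226, -0.502, 0.231] pointing down, gripper open.
Joint ranges: [-2.7, 2.7], [-0.3, 1.91], [-1.27, 1.3], [0.12, 2.57], [-1.44, 4.58], [0.2, 2.03], [-3.05, 3.05]. Speed limits (rad/s): [2.79, 2.79, 3.14, 3.14, 3.14, 3.14, 3.14].

INTERFACE

Orientations are given as [roll, pitch, yaw] about the fixed x, y, z axes, in that order (R = Rz(yaw) Ry(pitch) Rx(roll)).
In Python, from station import robot gives the robot as it stands.
- The arm moves only by the tool step_arm, never from a script. Its argument "commands" is text: rows parted by semicolons, each of 5 numbers parted by spaces: the closure, from 0 (fully open) to 1 (shut), then the shift along the tool's x, y, z in cm, then the turn about the tool's z in rad. A call has 1 to 5 rows; each row is the pose to reach, as a shift and turn from the pose commanded when the call began, along the tool's axes at that moment; what a row does not reach only later rows make up. A row lasts 1/8 s, in which the tool goes at most 62.5 mm and 10.7 degrees, less where a joint would pass 70% of its speed; a pose out of reach is approached as far as the arm can. A call with a gripper value outside its range is refused whole. The fingers move at their own pace and stop on an object; the grip force is fixed at half the most. Time passes only in rows, so rows that repeat a pose let the fingers close. It gives the time, the measured TCP pose, the force, the opening and the grip force at its end, in the units of the state.
- robot.state(): the state, without advancing time (a new reading comes with each control period).
- robot.grab_frame(name): name is "side" or "top"; returns (picture, depth): 480x640x3 uint8, blue, green, red; 480x640 float32, m along the optical axis (not along the pixel's ray), 0 where there is no reading.
- robot.get_calibration(name): a dict with "K" (3x3 intrinsics, pixels), "origin" and "orientation" of the camera in the world. Camera axes: x right, y down, z forward; pixel columns grow to the right and rows downward; lengths in m; the calibration is good to about 2 mm. A picture is of the moment at which its call begins. get_calibration takes no time and is no camera call.
- robot.close_job(): hands the job in; it is judged then, once.
The state is a dict: "clock": time; "qpos": joint angles; "joint_vel": joint speeds; "effort": joint torques, N m; "tool_pos": TCP position; "eef_rot": TCP orientation; "ft_force": force on the tool from outside, world axes, zero at the start; "wrist_torque": the same for the moment, N m; "finger_gap": finger opening in m; "grasp_force": force on a finger pad.
Only numpy, scipy, OpenCV 4.12 (cv2) and the standard library are available. Lean on these libraries where they do the work, as an engineer would, in place of code of your own. Each camera call takes 0.05 s, during which the arm holds its last target. There are 200 camera calls.

TASK

Take the D-shaped model base plate that matches those on the pile out of its compartment in the sloped bin and lay it flat on the black rubber mat, letting go of it. Then pick it up again by its sides, keeping it level, and set it squarely on top of the pile, rounded front over rounded front, edges in line, without shifting the pile. Leave the other two plates in the bin, and do not disturb the bottle, the jar or the tooth cast.

Things in the scene. Friction and masses are not known exactly. Their poses are not given: they have to be found in the camera images.
- plate: plate to fetch: off-white plaster, D-shaped, 60 mm heel to rounded front, 50 mm wide between straight sides (35 mm long from the heel; front radius 25 mm), 10 mm thick, 45 g, faces alike. Origin at its centre; x from heel to front, z normal to the faces. Starts on its heel in a compartment, front up, leaning back 20 degrees from the robot on the rear wall, top 34 mm (along the slope) above the rim
- plate_front (a point): the middle of the plate's rounded front edge, 30 mm from its centre along own x, at mid thickness
- small_plate: a smaller D-shaped plate, same material, 48 mm long, 36 mm wide, 10 mm thick, in another compartment, not wanted; origin at mid thickness, 30 mm in front of the flat heel edge; x from heel to rounded front, z normal to the faces
- square_plate: a rectangular plate of 60 x 50 x 10 mm, same material, in another compartment, not wanted; origin at mid thickness, 30 mm in front of the flat heel edge; x from heel to far short edge, z normal to the faces
- bin: fixed blue plastic bin, 190 mm wide (own y), foot 90 mm deep (x), 8 mm high; three compartments side by side, 62 mm apart along own y, one plate in each, tipped back 20 degrees towards own +x (away from the robot). Inside each is 22 mm front to back, 58 mm wide, 26 mm deep, walls 4 mm; highest rim 68 mm above the bench, plate tops up to 95 mm. Origin on the bench under its centre, z up
- mat: fixed black rubber mat, 150 (own x) x 120 (own y) mm, 3 mm thick; origin at the centre of its underside, on the bench, z up
- tray: fixed flat steel tray, 110 (own x) x 90 mm, 3 mm thick, without rim, on which the pile lies; origin at the centre of its underside
- pile_lower: lower plate of the pile, the same as the plate to fetch, loose, lying flat on the tray; origin at mid thickness, 30 mm in front of the flat heel edge; x from heel to rounded front, z normal to the faces; z up
- pile_upper: upper plate of the pile, the same, loose, lying squarely on the lower one, its top face 23 mm above the bench; origin at mid thickness, 30 mm in front of the flat heel edge; x from heel to rounded front, z normal to the faces; z up
- bottle: bystander: amber glass bottle, 42 mm diameter, about 95 mm tall; origin at the centre of its underside
- jar: bystander: white plastic jar, 52 mm diameter, about 50 mm tall; origin at the centre of its underside
- cast: bystander: small plaster tooth cast, 45 x 52 mm, 23 mm tall; origin at the centre of its underside
Things that resemble listed ones, but are neither listed nor needed, are in the scene too. Several things have the shape of the mat; the one meant has the colours described above.

How it is judged:
On the way, in this order (a step that is already met when the one before it is completed fails the run):
1. the plate lies flat on the mat, let go (angle between the z axis of plate and the z axis of mat, either way round below 0.1 rad and x of plate in the frame of mat between -0.075 and 0.075 m and y of plate in the frame of mat between -0.06 and 0.06 m and z of plate in the frame of mat between 0.006 and 0.0105 m and contact force between plate and the fingers below 0.05 N and linear speed of plate below 0.03 m/s), for 0.2 s.
2. the plate is picked up again, lying level between the fingers, clear of the mat (contact force between plate and the fingers above 0.5 N and angle between the z axis of plate and the z axis of mat, either way round below 0.3 rad and height (world z) of plate above 0.028 m), for 0.2 s.
At the end, for the whole second after the job is handed in: The plate rests flat on the upper pile plate: centre within 5 mm horizontally, turned under 0.1 rad from it, front over front, centre 8 to 12 mm above its centre. The two pile plates stay square to each other (4 mm, 0.08 rad), each within 12 mm of its start (horizontal distance between plate and pile_upper below 0.005 m and angle between the x axis of plate and the x axis of pile_upper, either way round below 0.1 rad and z of plate in the frame of pile_upper between 0.008 and 0.012 m and x of plate_front in the frame of pile_upper above 0.02 m and linear speed of plate below 0.02 m/s and angle between pile_upper's own z axis and vertical below 0.08 rad and horizontal distance between pile_upper and pile_lower below 0.004 m and angle between the x axis of pile_upper and the x axis of pile_lower, either way round below 0.08 rad and z of pile_upper in the frame of pile_lower between 0.008 and 0.012 m and distance of each of pile_lower, pile_upper from where it was at the start of the episode below 0.012 m); the robot touches nothing.
It fails at once if another plate is taken from or knocked out of the bin (moved more than 20 mm) (distance of any of small_plate, square_plate from where it was at the start of the episode above 0.02 m).
It fails at once if the bottle, jar or cast is moved more than 20 mm or tipped (distance of any of bottle, jar, cast from where it was at the start of the episode above 0.02 m or angle between any of bottle, jar, cast's own z axis and vertical above 0.3 rad).
It also fails if it takes over 51 s, if anything falls off the work surface, if the arm or the gripper's body presses on something with over 40 N, if the wrist force passes 120 N, or if a joint passes its speed limit or range.

## Working session

There is one attempt and no reset: what is moved stays moved. The work goes in short steps, Python scripts to look and compute and a tool call to move; the robot and the scene stay as the last step left them, time stands still between calls to the robot, and variables do not carry over. Pictures are saved under pics/ and viewed, at most 10 in all, crops included, and the job is handed in when it is done.

Besides the shell and the picture viewer there is one more tool, called after "Emit:" by a JSON object that holds its "name" and its "arguments". step_arm: Moves the arm, as the interface text tells. Its arguments: {"type":"object","properties":{"commands":{"type":"string"}},"required":["commands"]}

```bash
mkdir -p pics
cat > h.py <<'E'
import numpy as np, cv2
from scipy.spatial.transform import Rotation as R
from station import robot
def cam(n):
    c=robot.get_calibration(n); o=np.array(c["orientation"],float)
    M=o if o.shape==(3,3) else R.from_euler('xyz',o).as_matrix()
    return np.array(c["K"]),np.array(c["origin"],float),M
def ray(n,px,z):
    K,o,M=cam(n); px=np.atleast_2d(px).astype(float)
    d=np.c_[(px[:,0]-K[0,2])/K[0,0],(px[:,1]-K[1,2])/K[1,1],np.ones(len(px))]@M.T
    return o+d*((z-o[2])/d[:,2])[:,None]
def cloud(n,dep):
    K,o,M=cam(n); v,u=np.mgrid[:480,:640]
    p=np.stack([(u-K[0,2])/K[0,0]*dep,(v-K[1,2])/K[1,1]*dep,dep],-1)@M.T+o
    p[dep==0]=np.nan; return p
def grab(n,tag):
    im,d=robot.grab_frame(n); cv2.imwrite(f"pics/{tag}.png",im); np.save(f"pics/{tag}.npy",d); return im,d
E
python3 - <<'E'
from h import *
for n in("top","side"):
    print(robot.get_calibration(n)); im,d=grab(n,n+"0")
print(robot.state())
E
```

```text
{'K': array([[448.8711873 ,   0.        , 323.06374438],
       [  0.        , 448.8711873 , 243.31998529],
       [  0.        ,   0.        ,   1.        ]]), 'origin': array([0.4701104 , 0.04685638, 0.79161072]), 'orientation': array([-3.01129459, -0.03155822, -1.56234045])}
{'K': array([[465.986054  ,   0.        , 314.4004735 ],
       [  0.        , 465.986054  , 238.65873041],
       [  0.        ,   0.        ,   1.        ]]), 'origin': array([ 0.38955412, -0.57989936,  0.62040932]), 'orientation': array([-2.24559791,  0.01991817, -0.31273756])}
{'clock': 0.1, 'qpos': array([ 1.10631382,  0.31165542,  0.01396988,  1.51286905, -0.00439854,
        1.31922855, -0.02718339]), 'joint_vel': array([ 0.00083546, -0.00094918, -0.00070159, -0.00334861,  0.00199328,
       -0.00049285, -0.00073379]), 'effort': array([ 6.35599990e-04, -3.80852580e+01,  1.46508473e-01, -2.31240499e+01,
        1.22520802e-02,  8.02105700e-03,  1.02667528e-05]), 'tool_pos': array([ 0.22542083, -0.5009686 ,  0.23033549]), 'eef_rot': array([-3.13946463e+00,  8.36508100e-05,  4.22898210e-01]), 'ft_force': array([ 0.27965697, -0.7277479 , -0.22736095]), 'wrist_torque': array([-0.00435881,  0.05519034,  0.00658667]), 'grasp_force': 0.0, 'finger_gap': 0.0853805527303855}
```

View pics/top0.png

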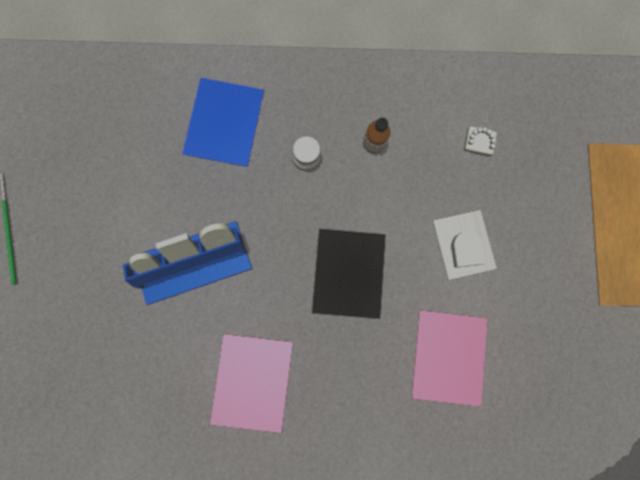

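View pics/side0.png

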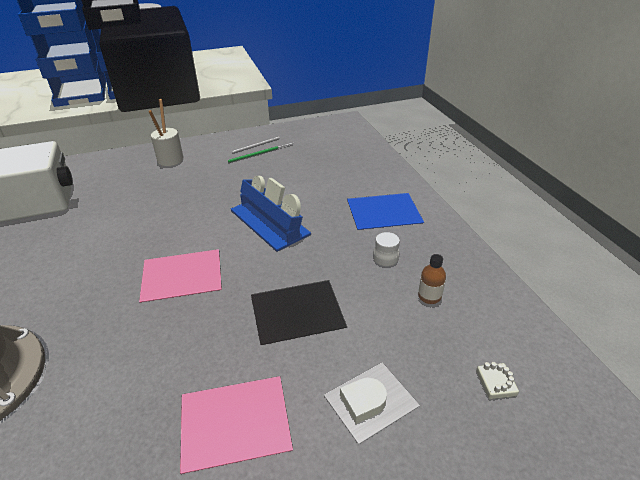

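Top view: candidates in the bin are the small D at (143,261), the square one at (177,248) and the large D at (216,236). The large D (rounded, widest) matches the pile at (467,250) on the steel tray. The mat is the black one at (349,273); the pink and blue sheets have the wrong colour. I'll confirm in a crop and measure.

```bash
cat > m.py <<'E'
from h import *
np.set_printoptions(precision=4,suppress=True)
im=cv2.imread("pics/top0.png"); d=np.load("pics/top0.npy"); P=cloud("top",d)
s=cv2.imread("pics/side0.png"); ds=np.load("pics/side0.npy"); Q=cloud("side",ds)
a=cv2.resize(im[205:310,110:260],None,fx=4,fy=4,interpolation=cv2.INTER_CUBIC)[:420]
b=cv2.resize(s[165:255,220:320],(600,540),interpolation=cv2.INTER_CUBIC)[:, :]
t=cv2.resize(im[200:290,420:510],(420,420),interpolation=cv2.INTER_CUBIC)
cv2.imwrite("pics/crop1.png",cv2.resize(np.hstack([a[:,:600],cv2.resize(b,(467,420))[:, :]]),(800,315)))
def rep(name,m,cl):
    p=cl[m]; p=p[~np.isnan(p[:,0])]; print(name,m.sum(),"med",np.median(p,0),"min",p.min(0),"max",p.max(0)); return p
hsv=cv2.cvtColor(im,cv2.COLOR_BGR2HSV); hs=cv2.cvtColor(s,cv2.COLOR_BGR2HSV)
# mat
def comp(mask,seed):
    n,l,_,_=cv2.connectedComponentsWithStats(mask.astype(np.uint8)); return l==l[seed[1],seed[0]]
mm=comp(hsv[...,2]<50,(349,273)); r=cv2.minAreaRect(np.argwhere(mm)[:,::-1].astype(np.float32)); 
c=ray("top",cv2.boxPoints(r),.003); print("mat corners",c,c.mean(0),np.linalg.norm(np.diff(c,axis=0),axis=1))
mm=comp(hs[...,2]<50,(298,311)); r=cv2.minAreaRect(np.argwhere(mm)[:,::-1].astype(np.float32)); 
cc=max(cv2.findContours(mm.astype(np.uint8),0,2)[0],key=cv2.contourArea); ap=cv2.approxPolyDP(cc,6,True)[:,0]; c=ray("side",ap,.003); print("mat side",c,c.mean(0))
# plates, by depth height
for nm,img,cl,seeds in(("top",hsv,P,[(143,259),(177,246),(216,232)]),("side",hs,Q,[(258,184),(275,190),(291,204)])):
    w=(img[...,1]<70)&(img[...,2]>110)&(cl[...,2]>.04)
    print(nm,[img[y,x] for x,y in seeds])
    for sd in seeds:
        if w[sd[1],sd[0]]:
            p=rep(str(sd),comp(w,sd),cl)
            pc=p-p.mean(0); u,sv,vt=np.linalg.svd(pc,full_matrices=False); print("  normal",vt[2],sv/np.sqrt(len(p)))
# bin blue
bl=(hsv[...,0]>100)&(hsv[...,0]<130)&(hsv[...,1]>120); m=comp(bl,(200,285)); p=rep("bin",m,P)
print("rim",); q=p[p[:,2]>.05]; print(np.c_[q.min(0),q.max(0)])
# tray & pile
g=P[np.r_[215:285][:,None],np.r_[430:500]]; 
print("pile z>.015:"); M=(P[...,2]>.016); M[:205]=0;M[290:]=0;M[:,:430]=0;M[:,500:]=0; rep("pile",M,P)
E
python3 m.py
```

```text
mat corners [[ 0.4541  0.0393  0.003 ]
 [ 0.5982  0.0291  0.003 ]
 [ 0.5902 -0.0875  0.003 ]
 [ 0.4459 -0.0745  0.003 ]] [ 0.5221 -0.0234  0.003 ] [0.1444 0.1169 0.1449]
mat side [[ 0.6001  0.027   0.003 ]
 [ 0.4944  0.0352  0.003 ]
 [ 0.4882  0.0103  0.003 ]
 [ 0.4778  0.0218  0.003 ]
 [ 0.4908  0.0364  0.003 ]
 [ 0.4737  0.0368  0.003 ]
 [ 0.4857 -0.0071  0.003 ]
 [ 0.4682 -0.0036  0.003 ]
 [ 0.489  -0.0158  0.003 ]
 [ 0.4542 -0.0089  0.003 ]
 [ 0.4739 -0.0329  0.003 ]
 [ 0.4964 -0.0158  0.003 ]
 [ 0.4706 -0.0461  0.003 ]
 [ 0.4838 -0.0435  0.003 ]
 [ 0.4798 -0.0655  0.003 ]
 [ 0.495  -0.0279  0.003 ]
 [ 0.4915 -0.0808  0.003 ]
 [ 0.4488 -0.0796  0.003 ]
 [ 0.4522  0.007   0.003 ]
 [ 0.4457 -0.0785  0.003 ]
 [ 0.5392 -0.0858  0.003 ]
 [ 0.5316 -0.0763  0.003 ]
 [ 0.5523 -0.0788  0.003 ]
 [ 0.5546 -0.0557  0.003 ]
 [ 0.5669 -0.0838  0.003 ]
 [ 0.5424 -0.0869  0.003 ]
 [ 0.5919 -0.09    0.003 ]
 [ 0.5669 -0.0838  0.003 ]
 [ 0.5499 -0.0417  0.003 ]
 [ 0.5949 -0.0317  0.003 ]] [ 0.5083 -0.0349  0.003 ]
top [array([ 30,  31, 125], dtype=uint8), array([ 35,  29, 115], dtype=uint8), array
[... 630 characters left out ...]
[0.5335 0.3077 0.07  ] min [0.5215 0.2913 0.055 ] max [0.547  0.3457 0.0849]
  normal [ 0.8205  0.3974 -0.4109] [0.0111 0.0085 0.0032]
(275, 190) 709 med [0.5667 0.2313 0.0775] min [0.5401 0.1698 0.0549] max [0.5939 0.2827 0.0972]
  normal [ 0.8598  0.3249 -0.3938] [0.035  0.0124 0.0028]
(291, 204) 709 med [0.5667 0.2313 0.0775] min [0.5401 0.1698 0.0549] max [0.5939 0.2827 0.0972]
  normal [ 0.8598  0.3249 -0.3938] [0.035  0.0124 0.0028]
bin 4005 med [0.522  0.2458 0.0104] min [0.4663 0.148  0.0038] max [0.6092 0.347  0.0727]
rim
[[0.4968 0.5914]
 [0.1587 0.347 ]
 [0.05   0.0727]]
pile z>.015:
pile 929 med [ 0.5628 -0.2299  0.0235] min [ 0.5342 -0.2587  0.016 ] max [ 0.5959 -0.205   0.0279]
```

View pics/crop1.png

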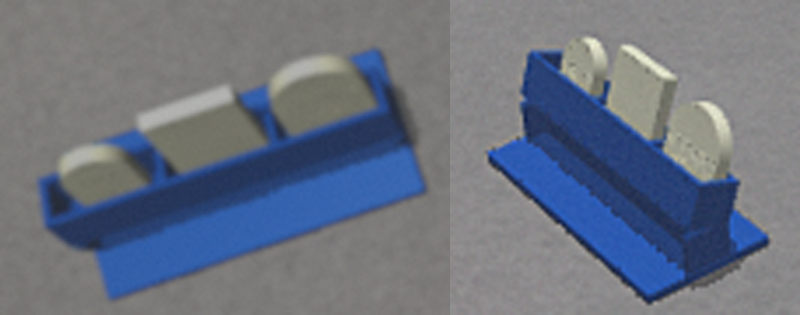

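The crop confirms it: the left plate is a narrow D, the middle one is square-cornered, and the right one is the full-width D that nearly fills its compartment. The right one is the target. Next I measure the pile and the bin axes.

```bash
cat > m2.py <<'E'
from h import *
np.set_printoptions(precision=4,suppress=True)
im=cv2.imread("pics/top0.png"); d=np.load("pics/top0.npy"); P=cloud("top",d)
s=cv2.imread("pics/side0.png")
a=cv2.resize(im[205:285,425:505],(480,480),interpolation=cv2.INTER_CUBIC); b=cv2.resize(s[360:440,320:422],(320,251),interpolation=cv2.INTER_CUBIC)
o=np.zeros((480,800,3),np.uint8); o[:,:480]=a; o[:251,480:]=b; cv2.imwrite("pics/crop2.png",o)
g=cv2.cvtColor(im,cv2.COLOR_BGR2GRAY)
for v in (235,245,255): print(v,g[v,430:500:2])
# bin axes from foot rectangle (z=.008) and plate face points
hsv=cv2.cvtColor(im,cv2.COLOR_BGR2HSV)
for nm,sd in(("small",(143,259)),("sq",(177,246)),("D",(216,236))):
    w=((hsv[...,1]<70)&(hsv[...,2]>70)&(P[...,2]>.04)).astype(np.uint8); l=cv2.connectedComponents(w)[1]; m=l==l[sd[1],sd[0]]
    p=P[m]; yaw=.355; bx=np.array([np.cos(yaw),np.sin(yaw)]); by=np.array([-bx[1],bx[0]])
    u=p[:,:2]@bx; v=p[:,:2]@by
    print(nm,len(p),"u",np.percentile(u,[1,50,99]),"v",np.percentile(v,[1,99]),"z",np.percentile(p[:,2],[1,50,99]))
    for z0 in np.arange(.06,.1,.005):
        k=abs(p[:,2]-z0)<.0025
        if k.sum()>5: print("   z%.3f u %.4f..%.4f v %.4f..%.4f"%(z0,*np.percentile(u[k],[5,95]),*np.percentile(v[k],[2,98])))
bl=((hsv[...,0]>100)&(hsv[...,0]<130)&(hsv[...,1]>120)).astype(np.uint8); l=cv2.connectedComponents(bl)[1]; m=l==l[285,200]
p=P[m]; ft=p[(p[:,2]<.014)]; c=ft[:,:2]; lo=c@bx
r=cv2.minAreaRect(c.astype(np.float32)); print("foot",r)
E
python3 m2.py
```

```text
235 [122 122 125 133 172 178 178 178 178 177 177 179 168 136 155 178 180 181
 178 179 179 179 179 177 175 170 174 176 170 130 121 124 124 123 122]
245 [124 124 126 124 124 166 178 178 179 180 148  83 139 179 179 178 178 179
 179 177 180 178 178 179 179 179 177 173 177 175 152 128 129 127 123]
255 [126 126 128 127 126 124 150 178 178 179 177 123  87 154 180 178 179 178
 177 177 180 180 179 179 177 179 178 175 176 176 176 165 129 119 121]
small 421 u [0.5964 0.6055 0.6189] v [0.0918 0.1329] z [0.0443 0.07   0.0852]
   z0.060 u 0.5999..0.6034 v 0.0924..0.1289
   z0.065 u 0.6020..0.6101 v 0.0920..0.1267
   z0.070 u 0.6034..0.6107 v 0.0918..0.1271
   z0.075 u 0.6056..0.6158 v 0.0936..0.1254
   z0.080 u 0.6080..0.6188 v 0.0960..0.1221
   z0.085 u 0.6090..0.6154 v 0.1015..0.1151
sq 764 u [0.5962 0.6082 0.6229] v [0.0238 0.0738] z [0.0462 0.0799 0.0968]
   z0.060 u 0.5996..0.6027 v 0.0240..0.0723
   z0.065 u 0.6008..0.6045 v 0.0238..0.0724
   z0.070 u 0.6032..0.6064 v 0.0238..0.0725
   z0.075 u 0.6052..0.6075 v 0.0245..0.0720
   z0.080 u 0.6068..0.6096 v 0.0240..0.0730
   z0.085 u 0.6090..0.6152 v 0.0239..0.0726
   z0.090 u 0.6106..0.6230 v 0.0241..0.0708
   z0.095 u 0.6126..0.6220 v 0.0246..0.0726
D 663 u [0.5955 0.6064 0.6218] v [-0.0393  0.0138] z [0.046  0.0758 0.0954]
   z0.060 u 0.5990..0.6079 v -0.0395..0.0134
   z0.065 u 0.6001..0.6032 v -0.0383..0.0095
   z0.070 u 0.6024..0.6055 v -0.0393..0.0094
   z0.075 u 0.6044..0.6077 v -0.0386..0.0080
   z0.080 u 0.6062..0.6156 v -0.0381..0.0088
   z0.085 u 0.6080..0.6191 v -0.0357..0.0065
   z0.090 u 0.6099..0.6218 v -0.0322..0.0018
   z0.095 u 0.6115..0.6208 v -0.0252..-0.0033
foot ((0.5373647809028625, 0.25116848945617676), (0.08891654759645462, 0.1891576647758484), 20.018064498901367)
```

View pics/crop2.png

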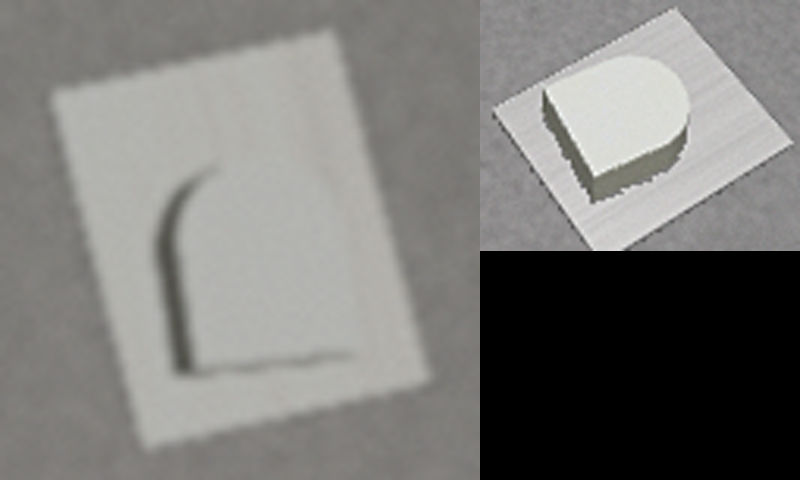

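Crop: the pile's rounded front points up (world +x) and slightly left; its heel runs from about (457,267) to (484,263) in the top frame. In the side view the top face stands out from the tray, so I'll use that contour.

```bash
cat > pile.py <<'E'
from h import *
np.set_printoptions(precision=4,suppress=True)
def topface(s,seed,z,thr,cam="side"):
    g=cv2.GaussianBlur(cv2.cvtColor(s,cv2.COLOR_BGR2GRAY),(3,3),0)
    m=(g>thr).astype(np.uint8); l=cv2.connectedComponents(m,connectivity=4)[1]; m=(l==l[seed[1],seed[0]]).astype(np.uint8)
    m=cv2.morphologyEx(m,cv2.MORPH_OPEN,np.ones((5,5),np.uint8))
    c=max(cv2.findContours(m,0,1)[0],key=cv2.contourArea)[:,0]
    w=ray(cam,c,z)[:,:2]; r=cv2.minAreaRect(w.astype(np.float32)); return m.sum(),w,r
def pose(w,r):
    # centre of min rect; x axis = long side, heel end is the one with more contour points far from the axis
    b=cv2.boxPoints(r); e=[b[1]-b[0],b[2]-b[1]]; e.sort(key=np.linalg.norm); x=e[1]/np.linalg.norm(e[1])
    if x[0]<0: x=-x
    return np.array(r[0]),np.arctan2(x[1],x[0]),np.linalg.norm(e[1]),np.linalg.norm(e[0])
if __name__=="__main__":
    s=cv2.imread("pics/side0.png"); g=cv2.cvtColor(s,cv2.COLOR_BGR2GRAY); print(g[398,325:412:3])
    for t in(195,205,212,218):
        n,w,r=topface(s,(362,393),.023,t); print(t,n,*pose(w,r))
E
python3 pile.py
```

```text
[142 197 197 193 195 113 100 204 217 218 219 218 221 218 218 219 220 219
 219 220 221 195 196 200 198 195 195 197 199]
195 1169 [ 0.5687 -0.2302] 0.12344188 0.06020558 0.050642226
205 1099 [ 0.5683 -0.2307] 0.11897771 0.0584541 0.048851177
212 1051 [ 0.5681 -0.231 ] 0.12379558 0.057249937 0.047764733
218 304703 [0.6686 1.0105] -0.40994453 3.6688313 2.6813548
```

Pile: centre (0.5685, -0.2305), yaw 0.12, and its 59 x 50 mm size agrees with the description. Plate in bin: heel centre at about u = 0.596, v = -0.015 along the bin axes, bin yaw 0.35. The tool only stays vertical, so I'll pinch it across its thickness above the heel and stand it upright. Then I'll stand it on the mat and tip it forward.

```bash
cat > go.py <<'E'
import sys
from h import *
# usage: go.py x y z yaw  -> shift (cm, tool axes) and turn
def go(x,y,z,yaw):
    s=robot.state(); p=np.array(s["tool_pos"]); M=R.from_euler('xyz',s["eef_rot"]).as_matrix()
    d=M.T@(np.array([x,y,z])-p)*100; t=-(yaw-s["eef_rot"][2]); t=(t+np.pi)%(2*np.pi)-np.pi
    print("t%.2f pos %s yaw %.4f  shift cm %s turn %.3f q7 %.2f F %s gap %.4f grip %.1f"%(s["clock"],p.round(4),s["eef_rot"][2],d.round(2),t,s["qpos"][6],np.round(s["ft_force"],1),s["finger_gap"],s["grasp_force"]))
go(*map(float,sys.argv[1:]))
E
python3 go.py .563 .193 .17 1.92
```

```text
t0.10 pos [ 0.2254 -0.501   0.2303] yaw 0.4229  shift cm [ 59.27 -49.42   6.13] turn -1.497 q7 -0.03 F [ 0.3 -0.7 -0.2] gap 0.0854 grip 0.0
```

Emit:
{"name": "step_arm", "arguments": {"commands": "0 6 -4.9 0 -0.18; 0 11 -9.5 0 -0.36; 0 16 -14 0 -0.54; 0 21 -18 0 -0.72; 0 25 -21 0 -0.9"}}

```text
clock: 0.72
tool_pos: [0.3611, -0.218, 0.2311]
eef_rot: [-3.141, 0.0, 1.328]
ft_force: [1.2, -0.6, 0.4]
finger_gap: 0.0855
grasp_force: 0.0
```

```bash
python3 go.py .563 .193 .17 1.92
```

```text
t0.72 pos [ 0.3611 -0.218   0.2311] yaw 1.3284  shift cm [44.74  9.73  6.09] turn -0.592 q7 0.24 F [ 1.2 -0.6  0.4] gap 0.0855 grip 0.0
```

Emit:
{"name": "step_arm", "arguments": {"commands": "0 44.7 9.7 6.1 -0.59; 0 44.7 9.7 6.1 -0.59; 0 44.7 9.7 6.1 -0.59; 0 44.7 9.7 6.1 -0.59; 0 44.7 9.7 6.1 -0.59"}}

```text
clock: 1.35
tool_pos: [0.4993, 0.0586, 0.1894]
eef_rot: [-3.141, 0.001, 1.912]
ft_force: [0.5, -0.8, -0.3]
finger_gap: 0.0852
grasp_force: 0.0
```

Emit:
{"name": "step_arm", "arguments": {"commands": "0 0 0 0 0; 0 0 0 0 0"}}

```text
clock: 1.6
tool_pos: [0.4983, 0.0568, 0.1893]
eef_rot: [-3.14, 0.0, 1.913]
ft_force: [0.2, 0.0, 0.6]
finger_gap: 0.0858
grasp_force: 0.0
```

```bash
python3 go.py .563 .193 .105 1.92
```

```text
t1.60 pos [0.4983 0.0568 0.1893] yaw 1.9132  shift cm [10.66 10.68  8.41] turn -0.007 q7 0.03 F [0.2 0.  0.6] gap 0.0858 grip 0.0
```

Emit:
{"name": "step_arm", "arguments": {"commands": "0 10.7 10.7 2 -0.007; 0 10.7 10.7 2 -0.007; 0 10.7 10.7 2 -0.007; 0 10.7 10.7 7 -0.007; 0 10.7 10.7 7 -0.007"}}

```text
clock: 2.22
tool_pos: [0.561, 0.1895, 0.116]
eef_rot: [-3.131, 0.003, 1.917]
ft_force: [0.1, -0.5, 0.5]
finger_gap: 0.0857
grasp_force: 0.0
```

```bash
python3 - <<'E'
from h import *
a,_=grab("side","side1"); b,_=grab("top","top1")
o=np.hstack([cv2.resize(a[120:270,180:360],(440,367)),cv2.resize(b[170:320,110:260],(360,367))]); cv2.imwrite("pics/v1.png",o)
E
python3 go.py .563 .193 .074 1.92
```

```text
t2.33 pos [0.5643 0.1916 0.1206] yaw 1.9166  shift cm [ 0.18 -0.07  4.66] turn -0.003 q7 -0.27 F [-0.3  1.6  1. ] gap 0.0857 grip 0.0
```

View pics/v1.png

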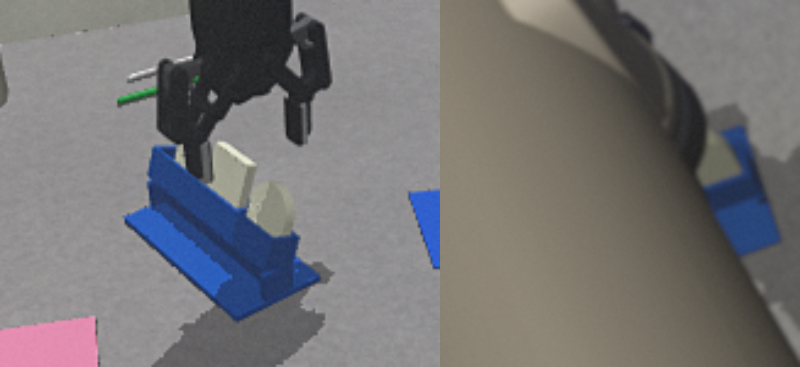

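```bash
cat >> h.py <<'E'
def proj(n,X):
    K,o,M=cam(n); c=(np.atleast_2d(X)-o)@M; return (c@K.T)[:,:2]/c[:,2:]
E
python3 - <<'E'
from h import *
t=np.array([.5643,.1916,.1206]); bx=np.array([np.cos(.349),np.sin(.349),0])
px=proj("side",[t-.043*bx,t-.057*bx,t+.043*bx,t+.057*bx,t+[0,0,.013]-.043*bx,t+[0,0,.013]+.043*bx]); print((px-[180,120])*[440/180,367/150])
E
python3 go.py .563 .193 .074 1.92
```

```text
[[209.31045764 185.01570645]
 [194.48659693 191.26177476]
 [295.85890781 148.54831491]
 [309.25482365 142.9039145 ]
 [207.90695596 171.20793829]
 [295.26310326 135.01915765]]
t2.33 pos [0.5643 0.1916 0.1206] yaw 1.9166  shift cm [ 0.18 -0.07  4.66] turn -0.003 q7 -0.27 F [-0.3  1.6  1. ] gap 0.0857 grip 0.0
```

The image matches the projected tips (near about (202,181), far about (297,143) in the crop), so the gripper straddles the right-hand D. Going down and closing.

Emit:
{"name": "step_arm", "arguments": {"commands": "0 0.2 -0.1 2.5 0; 0 0.2 -0.1 4.5 0; 0 0.2 -0.1 4.5 0; 0.3 0.2 -0.1 4.5 0; 0.4 0.2 -0.1 4.5 0"}}

```text
clock: 2.95
tool_pos: [0.5634, 0.1958, 0.0768]
eef_rot: [3.138, 0.0, 1.919]
ft_force: [0.2, 0.3, -0.4]
finger_gap: 0.0522
grasp_force: 0.0
```

Emit:
{"name": "step_arm", "arguments": {"commands": "0.5 0 0 0 0; 0.6 0 0 0 0; 0.7 0 0 0 0; 0.8 0 0 0 0; 0.85 0 0 0 0"}}

```text
clock: 3.58
tool_pos: [0.562, 0.1956, 0.0749]
eef_rot: [-3.141, -0.0, 1.92]
ft_force: [-0.2, 0.2, 0.2]
finger_gap: 0.0123
grasp_force: 0.0
```

Emit:
{"name": "step_arm", "arguments": {"commands": "0.95 0 0 0 0; 0.95 0 0 0 0; 1 0 0 0 0; 1 0 0 0 0; 1 0 0 0 0"}}

```text
clock: 4.2
tool_pos: [0.563, 0.1959, 0.0754]
eef_rot: [3.14, -0.0, 1.92]
ft_force: [2.3, 1.4, 1.2]
finger_gap: 0.0089
grasp_force: 59.0
```

Emit:
{"name": "step_arm", "arguments": {"commands": "1 0 0 -1 0; 1 0 0 -2.5 0; 1 0 0 -5 0; 1 0 0 -8 0; 1 0 0 -8 0"}}

```text
clock: 4.82
tool_pos: [0.5619, 0.196, 0.1567]
eef_rot: [3.141, 0.0, 1.92]
ft_force: [-0.0, -0.2, -1.0]
finger_gap: 0.0087
grasp_force: 59.4
```

```bash
python3 - <<'E'
from h import *
a,_=grab("side","side2"); cv2.imwrite("pics/v2.png",cv2.resize(a[80:260,180:400],(733,600)))
E
python3 go.py .495 -.025 .13 1.57
```

```text
t4.88 pos [0.5611 0.1954 0.155 ] yaw 1.9201  shift cm [-18.44 -13.75   2.53] turn 0.350 q7 -0.25 F [-0.7 -0.2 -1.1] gap 0.0086 grip 59.4
```

View pics/v2.png

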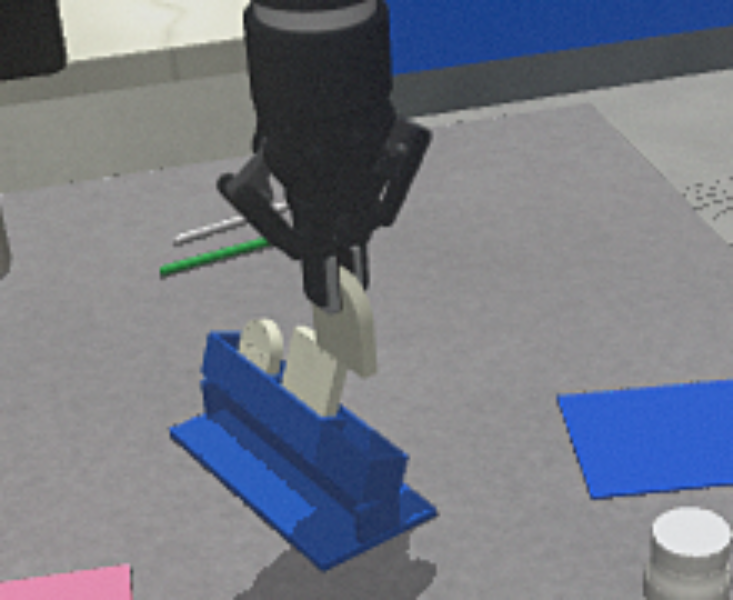

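The plate is lifted and hangs upright below the fingers at about (345,320) in the crop; the other two plates are still in place. Measuring how it hangs.

Run:
```python
from h import *
np.set_printoptions(precision=4,suppress=True)
s=cv2.imread("pics/side2.png"); Q=cloud("side",np.load("pics/side2.npy")); h=cv2.cvtColor(s,cv2.COLOR_BGR2HSV)
t=np.array([.5611,.1954,.155]); bx=np.array([np.cos(.349),np.sin(.349),0]); by=np.array([-bx[1],bx[0],0])
D=Q-t
m=(h[...,1]<70)&(h[...,2]>100)&(np.linalg.norm(D,axis=-1)<.07)&(Q[...,2]>.105)
p=D[m]; print(m.sum()); u,v=p@bx,p@by
for a in(u,v,p[:,2]): print(np.percentile(a,[1,10,50,90,99]))
f=p[abs(u-np.median(u))<.006]
for z0 in np.arange(-.035,.03,.005):
    k=abs(p[:,2]-z0)<.0025
    if k.sum()>3: print("z%.3f n%d u %s v %s"%(z0,k.sum(),np.percentile(u[k],[5,50,95]),np.percentile(v[k],[5,95])))
```

```text
386
[-0.0073 -0.0038 -0.0026  0.0045  0.0096]
[-0.0303 -0.0283 -0.0165  0.0095  0.0201]
[-0.0327 -0.0282 -0.0084  0.0226  0.0394]
z-0.035 n7 u [-0.0027 -0.0019  0.0028] v [-0.0276  0.0152]
z-0.030 n36 u [-0.0038 -0.0026  0.0041] v [-0.028  0.015]
z-0.025 n35 u [-0.0037 -0.0029  0.0019] v [-0.0284  0.0136]
z-0.020 n37 u [-0.0037 -0.0025  0.0048] v [-0.0293  0.0194]
z-0.015 n43 u [-0.0042 -0.0029  0.0047] v [-0.0296  0.0195]
z-0.010 n42 u [-0.0045 -0.0027  0.0051] v [-0.0294  0.0119]
z-0.005 n31 u [-0.0044 -0.0033  0.0035] v [-0.028   0.0169]
z0.000 n24 u [-0.004  -0.0031  0.0036] v [-0.0299 -0.0044]
z0.005 n21 u [-0.004  -0.0023  0.0061] v [-0.0292 -0.0145]
z0.010 n23 u [-0.0043 -0.0028  0.0038] v [-0.0279 -0.014 ]
z0.015 n23 u [-0.0036 -0.0013  0.0061] v [-0.0262 -0.0145]
z0.020 n25 u [-0.0046  0.0002  0.0086] v [-0.0226 -0.0107]
z0.025 n25 u [-0.0035  0.0017  0.0056] v [-0.0185 -0.0035]
```

```bash
python3 go.py .49 -.022 .10 1.691
```

```text
t4.88 pos [0.5611 0.1954 0.155 ] yaw 1.9201  shift cm [-17.99 -14.11   5.54] turn 0.229 q7 -0.25 F [-0.7 -0.2 -1.1] gap 0.0086 grip 59.4
```

Emit:
{"name": "step_arm", "arguments": {"commands": "1 -4.5 -3.5 0 0; 1 -9 -7 0 0.1; 1 -13.5 -10.5 0 0.2; 1 -18 -14.1 2 0.23; 1 -18 -14.1 5.5 0.23"}}

```text
clock: 5.5
tool_pos: [0.4885, -0.0294, 0.0983]
eef_rot: [-3.137, 0.005, 1.678]
ft_force: [0.3, 1.2, -0.9]
finger_gap: 0.0089
grasp_force: 59.4
```

Emit:
{"name": "step_arm", "arguments": {"commands": "1 0 0 0 0; 1 0 0 0 0; 1 0 0 0 0"}}

```text
clock: 5.88
tool_pos: [0.4922, -0.0204, 0.1011]
eef_rot: [3.14, -0.0, 1.692]
ft_force: [-0.3, -0.2, -0.4]
finger_gap: 0.0084
grasp_force: 59.2
```

```bash
python3 go.py .49 -.022 .039 1.691
```

```text
t5.88 pos [ 0.4922 -0.0204  0.1011] yaw 1.6922  shift cm [-0.13 -0.25  6.21] turn 0.001 q7 -0.07 F [-0.3 -0.2 -0.4] gap 0.0084 grip 59.2
```

Emit:
{"name": "step_arm", "arguments": {"commands": "1 0 0 3 0; 1 0 0 5.5 0; 1 0 0 6.0 0; 1 0 0 6.1 0; 1 0 0 6.2 0"}}

```text
clock: 6.5
tool_pos: [0.4926, -0.0215, 0.0393]
eef_rot: [3.139, 0.001, 1.69]
ft_force: [-1.1, 0.1, 6.1]
finger_gap: 0.0088
grasp_force: 60.4
```

Emit:
{"name": "step_arm", "arguments": {"commands": "1 0 0 0 0; 1 0 0 0.05 0; 1 0 0 0.1 0; 1 0 0 0.1 0"}}

```text
clock: 7.0
tool_pos: [0.4926, -0.0215, 0.0393]
eef_rot: [3.139, 0.001, 1.69]
ft_force: [-3.1, 0.8, 12.1]
finger_gap: 0.0087
grasp_force: 61.4
```

Heel contact on the mat is felt at 12 N. I'll relax 1 mm and open slowly so it stands.

Emit:
{"name": "step_arm", "arguments": {"commands": "1 0 0 -0.1 0; 0.85 0 0 -0.1 0; 0.8 0 0 -0.1 0; 0.75 0 0 -0.1 0; 0.7 0 0 -0.1 0"}}

```text
clock: 7.62
tool_pos: [0.491, -0.0218, 0.0378]
eef_rot: [-3.141, -0.0, 1.69]
ft_force: [-0.3, 0.7, -1.2]
finger_gap: 0.0254
grasp_force: 0.0
```

```bash
python3 - <<'E'
from h import *
a,_=grab("side","side3"); cv2.imwrite("pics/v3.png",cv2.resize(a[180:360,200:420],(733,600)))
E
python3 go.py .49 -.022 .039 1.691
```

```text
t7.67 pos [ 0.4911 -0.0218  0.0378] yaw 1.6898  shift cm [-0.01 -0.11 -0.12] turn -0.001 q7 -0.12 F [ 0.5  0.6 -1. ] gap 0.0258 grip 0.0
```

View pics/v3.png

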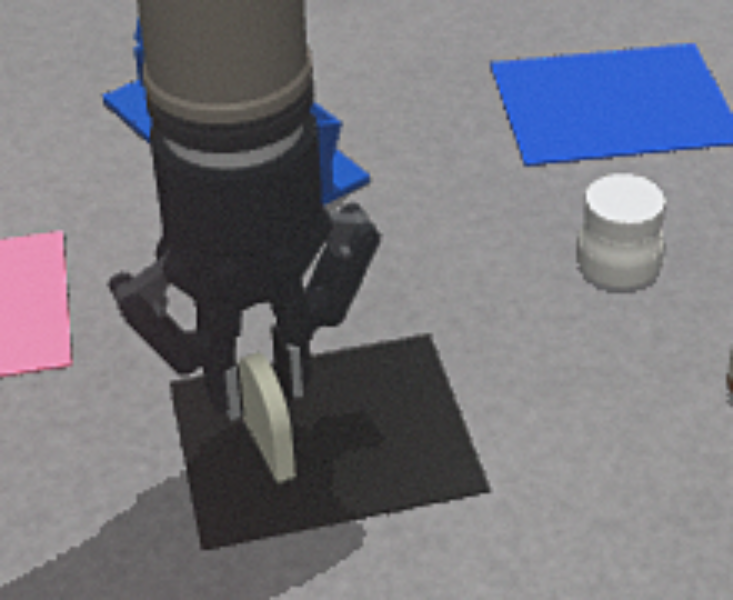

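The plate stands alone on the mat at about (270,415) in the crop. I'll open fully, then nudge it over forward (tool +y) with the rear finger.

Emit:
{"name": "step_arm", "arguments": {"commands": "0.4 0 0 0 0; 0 0 0 -0.2 0; 0 0 0 -0.4 0; 0 0 0 -0.4 0; 0 0 1 -0.4 0"}}

```text
clock: 8.3
tool_pos: [0.5008, -0.0208, 0.0419]
eef_rot: [-3.141, 0.0, 1.69]
ft_force: [-0.0, -0.7, -1.0]
finger_gap: 0.0855
grasp_force: 0.0
```

Emit:
{"name": "step_arm", "arguments": {"commands": "0 0 1.2 0 0; 0 0 2.2 0 0; 0 0 2.8 0 0; 0 0 3.2 0 0; 0 0 3.6 0 0"}}

```text
clock: 8.93
tool_pos: [0.5369, -0.0163, 0.0419]
eef_rot: [-3.141, 0.0, 1.69]
ft_force: [-0.0, 0.6, -0.7]
finger_gap: 0.0854
grasp_force: 0.0
```

```bash
python3 - <<'E'
from h import *
a,_=grab("side","side4"); cv2.imwrite("pics/v4.png",cv2.resize(a[180:360,200:420],(733,600)))
E
python3 go.py .49 -.022 .039 1.691
```

```text
t8.97 pos [ 0.5375 -0.0162  0.042 ] yaw 1.6899  shift cm [-0.01 -4.79  0.3 ] turn -0.001 q7 -0.14 F [1.  0.3 0.3] gap 0.0856 grip 0.0
```

View pics/v4.png

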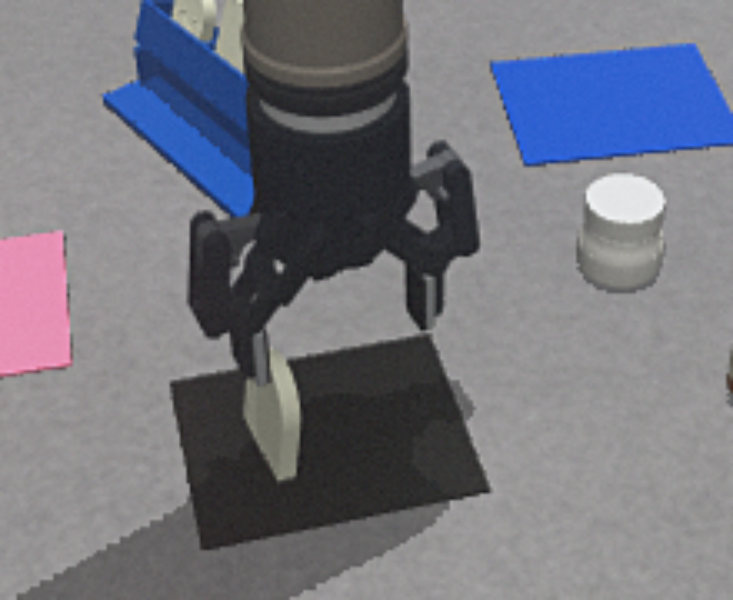

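The plate is just beginning to tilt under the rear finger at (262,360). Continuing.

Emit:
{"name": "step_arm", "arguments": {"commands": "0 0 0.3 0 0; 0 0 0.6 0 0; 0 0 0.9 0 0; 0 0 1.2 0 0; 0 0 1.2 0 0"}}

```text
clock: 9.6
tool_pos: [0.5491, -0.0148, 0.042]
eef_rot: [3.141, -0.0, 1.69]
ft_force: [-0.2, -0.0, 0.9]
finger_gap: 0.0855
grasp_force: 0.0
```

Emit:
{"name": "step_arm", "arguments": {"commands": "0 0 0 -3 0; 0 0 0 -8 0; 0 0 -2 -10 0; 0 0 -2 -10 0"}}

```text
clock: 10.1
tool_pos: [0.5294, -0.0173, 0.1438]
eef_rot: [3.138, 0.001, 1.69]
ft_force: [-0.5, -0.5, 1.0]
finger_gap: 0.0854
grasp_force: 0.0
```

```bash
cat > mp.py <<'E'
from h import *
import sys
from pile import pose
np.set_printoptions(precision=4,suppress=True)
s,d=grab("side",sys.argv[1]); Q=cloud("side",d); h=cv2.cvtColor(s,cv2.COLOR_BGR2HSV)
m=(h[...,2]>110)&(np.abs(Q[...,0]-.52)<.08)&(np.abs(Q[...,1]+.024)<.06)&(Q[...,2]<.03)
m=cv2.morphologyEx(m.astype(np.uint8),2,np.ones((3,3))); l=cv2.connectedComponentsWithStats(m); k=1+l[2][1:,4].argmax(); m=l[1]==k
p=Q[m]; print(m.sum(),"z",np.nanpercentile(p[:,2],[2,10,50,90,98]),"V",np.percentile(h[...,2][m],[2,10,50,90]))
for thr in(110,130,150,170,190):
    mm=(m&(h[...,2]>thr)).astype(np.uint8); c=max(cv2.findContours(mm,0,1)[0],key=cv2.contourArea)[:,0]
    w=ray("side",c,.013)[:,:2]; print(thr,mm.sum(),*pose(w,cv2.minAreaRect(w.astype(np.float32))))
np.save("pics/w.npy",w)
E
python3 mp.py side5; python3 go.py .5 0 .1 .12
```

```text
753 z [0.0057 0.0111 0.0141 0.0156 0.0165] V [118. 132. 167. 234.]
110 753 [ 0.5289 -0.023 ] 0.1173361 0.062163543 0.058272503
130 684 [ 0.5292 -0.0233] 0.11733615 0.059594862 0.057583492
150 621 [ 0.529  -0.0198] 0.11540803 0.05922267 0.0504113
170 270 [ 0.529  -0.0179] 0.145263 0.058680102 0.046705276
190 206 [ 0.5284 -0.0051] -0.16127451 0.062708035 0.02260141
t10.15 pos [ 0.5291 -0.0175  0.1424] yaw 1.6896  shift cm [ 2.08 -2.69  4.24] turn 1.570 q7 -0.07 F [0.2 0.3 0.1] gap 0.0853 grip 0.0
```

The plate lies flat on the mat: centre (0.529, -0.020), yaw 0.116, 59 x 50 mm, top at 14 mm. Next I check the finger-tip height relative to the TCP at different openings, so I can regrip low enough.

```bash
python3 - <<'E'
from h import *
np.set_printoptions(precision=4,suppress=True)
for f,t,yaw,g in(("side2",[.5611,.1954,.155],1.92,.0086),("side1",[.5643,.1916,.1206],1.917,.0857),("side5",[.5291,-.0175,.1424],1.69,.0853)):
    s=cv2.imread(f"pics/{f}.png"); Q=cloud("side",np.load(f"pics/{f}.npy")); h=cv2.cvtColor(s,cv2.COLOR_BGR2HSV)
    D=Q-np.array(t); y=D[...,:2]@np.array([np.sin(yaw),-np.cos(yaw)]); x=D[...,:2]@np.array([np.cos(yaw),np.sin(yaw)])
    for sg in(-1,1):
        m=(abs(x)<.016)&(y*sg>g/2-.003)&(y*sg<g/2+.022)&(abs(D[...,2])<.04)&(h[...,1]<90)&(h[...,2]<95)
        z=D[...,2][m]; print(f,sg,m.sum(),np.percentile(z,[0,2,5,10]) if m.sum() else "")
E
python3 go.py .521 -.0207 .06 .116
```

```text
side2 -1 125 [0.0037 0.0066 0.0079 0.0112]
side2 1 64 [0.0116 0.0127 0.015  0.0185]
side1 -1 93 [0.0105 0.0136 0.0152 0.0174]
side1 1 46 [0.0094 0.01   0.0131 0.0162]
side5 -1 72 [0.0177 0.0184 0.0201 0.0217]
side5 1 103 [0.0155 0.0177 0.0185 0.0195]
t10.15 pos [ 0.5291 -0.0175  0.1424] yaw 1.6896  shift cm [-0.22 -0.85  8.24] turn 1.574 q7 -0.07 F [0.2 0.3 0.1] gap 0.0853 grip 0.0
```

Emit:
{"name": "step_arm", "arguments": {"commands": "0 -0.2 -0.8 0 0.18; 0 -0.2 -0.8 0 0.36; 0 -0.2 -0.8 0 0.54; 0 -0.2 -0.8 0 0.72; 0 -0.2 -0.8 0 0.9"}}

```text
clock: 10.78
tool_pos: [0.5207, -0.0202, 0.1401]
eef_rot: [-3.139, 0.002, 0.784]
ft_force: [0.4, 0.6, -0.2]
finger_gap: 0.0851
grasp_force: 0.0
```

Emit:
{"name": "step_arm", "arguments": {"commands": "0 0 0 0 0.18; 0 0 0 0 0.36; 0 0 0 0 0.54; 0 0 0 4 0.67; 0 0 0 7.5 0.67"}}

```text
clock: 11.4
tool_pos: [0.5207, -0.0202, 0.0645]
eef_rot: [3.141, 0.002, 0.119]
ft_force: [-0.8, -0.0, 0.5]
finger_gap: 0.0857
grasp_force: 0.0
```

Emit:
{"name": "step_arm", "arguments": {"commands": "0 0 0 0 0; 0 0 0 0 0"}}

```text
clock: 11.65
tool_pos: [0.5219, -0.02, 0.0673]
eef_rot: [-3.142, -0.001, 0.12]
ft_force: [1.0, 0.3, 0.2]
finger_gap: 0.0852
grasp_force: 0.0
```

```bash
python3 go.py .521 -.0207 .004 .116
```

```text
t11.65 pos [ 0.5219 -0.02    0.0673] yaw 0.1201  shift cm [-0.1   0.05  6.33] turn 0.004 q7 -1.55 F [1.  0.3 0.2] gap 0.0852 grip 0.0
```

Emit:
{"name": "step_arm", "arguments": {"commands": "0 0 0 3 0; 0 0 0 5.5 0; 0 0 0 6.2 0; 0 0 0 6.2 0; 0.1 0 0 6.2 0"}}

```text
clock: 12.28
tool_pos: [0.5227, -0.0202, 0.0064]
eef_rot: [3.141, -0.003, 0.12]
ft_force: [0.5, -0.2, -0.5]
finger_gap: 0.0768
grasp_force: 0.0
```

Emit:
{"name": "step_arm", "arguments": {"commands": "0.2 0 0 0 0; 0.3 0 0 0 0; 0.35 0 0 0 0; 0.4 0 0 0 0; 0.45 0 0 0 0"}}

```text
clock: 12.9
tool_pos: [0.5213, -0.0204, 0.0055]
eef_rot: [3.141, -0.0, 0.12]
ft_force: [-2.3, -0.2, 5.2]
finger_gap: 0.0483
grasp_force: 53.4
```

```bash
python3 go.py .521 -.0207 .004 .116
```

```text
t12.90 pos [ 0.5213 -0.0204  0.0055] yaw 0.1197  shift cm [-0.03  0.03  0.15] turn 0.004 q7 -1.57 F [-2.3 -0.2  5.2] gap 0.0483 grip 53.4
```

Gripped by the sides (gap 48.3 mm, 53 N). Lifting.

Emit:
{"name": "step_arm", "arguments": {"commands": "0.6 0 0 0 0; 0.6 0 0 -0.5 0; 0.6 0 0 -2 0; 0.6 0 0 -4 0; 0.6 0 0 -6 0"}}

```text
clock: 13.52
tool_pos: [0.5214, -0.02, 0.0663]
eef_rot: [-3.142, -0.001, 0.12]
ft_force: [0.3, -0.3, -0.6]
finger_gap: 0.0473
grasp_force: 61.8
```

Emit:
{"name": "step_arm", "arguments": {"commands": "0.6 0 0 0 0; 0.6 0 0 0 0; 0.6 0 0 0 0"}}

```text
clock: 13.9
tool_pos: [0.5203, -0.0202, 0.064]
eef_rot: [-3.141, 0.002, 0.12]
ft_force: [0.2, 0.6, -0.8]
finger_gap: 0.0476
grasp_force: 61.8
```

Run:
```python
from h import *
np.set_printoptions(precision=4,suppress=True)
st=robot.state(); t=np.array(st["tool_pos"]); yaw=st["eef_rot"][2]; print(t,yaw,st["finger_gap"],st["grasp_force"])
s,d=grab("side","side6"); Q=cloud("side",d); h=cv2.cvtColor(s,cv2.COLOR_BGR2HSV)
D=Q-t; X=np.array([np.cos(yaw),np.sin(yaw)]); x=D[...,:2]@X; y=D[...,:2]@np.array([-X[1],X[0]]); z=D[...,2]
m=(h[...,1]<70)&(h[...,2]>100)&(abs(x)<.06)&(abs(y)<.04)&(z>-.02)&(z<.03)
print(m.sum())
T=m&(h[...,2]>150)
for a in(x,y,z): print(np.percentile(a[m],[1,5,50,95,99]))
k=m&(abs(z-np.percentile(z[m],75))<.004); A=np.c_[x[k],y[k],np.ones(k.sum())]; print("plane z=ax+by+c",np.linalg.lstsq(A,z[k],rcond=None)[0],k.sum())
cv2.imwrite("pics/v6.png",cv2.resize(s[200:350,220:400],(720,600)))
```

```text
[ 0.5203 -0.0202  0.064 ] 0.11987302845992898 0.04764357392357352 61.80201519280672
386
[-0.0222 -0.0217 -0.0108  0.0268  0.0339]
[-0.0313 -0.0302 -0.009   0.0217  0.0242]
[-0.0004  0.0017  0.0084  0.0114  0.0249]
plane z=ax+by+c [0.0039 0.0106 0.0086] 321
```

View pics/v6.png

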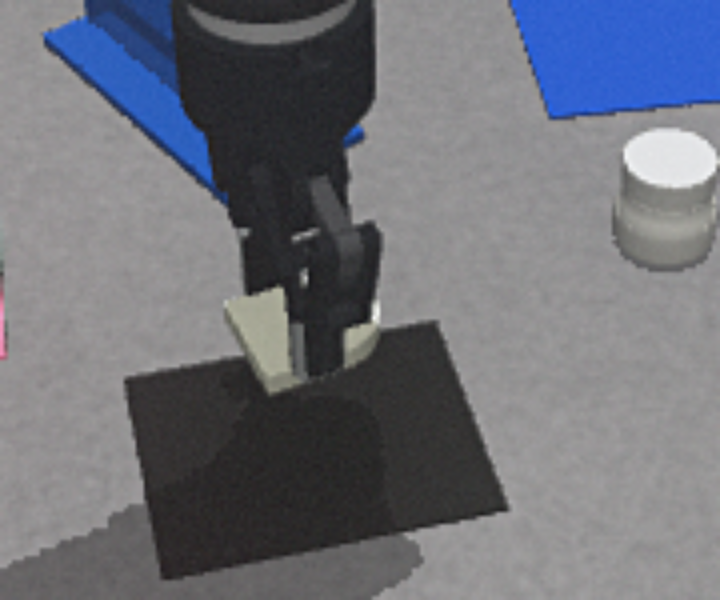

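The plate is held level, with the heel facing the camera (left corner at about (226,300), near bottom corner at about (270,393) in the crop). I'll compare these with the corner positions expected from the grasp.

```bash
cat > exp.py <<'E'
from h import *
np.set_printoptions(precision=1,suppress=True)
def corners(t,yaw,xo=.008,yo=0,top=.0075):
    X=np.array([np.cos(yaw),np.sin(yaw),0]); Y=np.array([-X[1],X[0],0]); c=np.array(t)+xo*X+yo*Y
    return np.array([c-.03*X+.025*s*Y+[0,0,dz] for s in(1,-1) for dz in(top,top-.01)])
if __name__=="__main__":
    print("L top,L bot,R top,R bot\n",(proj("side",corners([.5203,-.0202,.064],.12))-[220,200])*4)
    g=cv2.cvtColor(cv2.imread("pics/side6.png"),cv2.COLOR_BGR2GRAY)
    print(g[272:302,274:300:1])
E
python3 exp.py; python3 go.py .5606 -.2315 .08 .12
```

```text
L top,L bot,R top,R bot
 [[221.1 302.3]
 [222.8 319.1]
 [264.8 377.4]
 [266.2 394.4]]
[[147 142 143 143 143 148 148  59  26  28  26  30  90  93 174 178 173  27
   35  42  39  44  39  29  40  37]
 [149 145 149 146 146 147 144  88  19  88  97 173 170 167 171 172 177  46
   29  40  40  43  36  38  36  41]
 [140 144 141 146 172 153 168 168 162 166 162 170 167 165 165 169 177  85
   26  43  42  40  39  40  36  36]
 [141 137 196 162 165 165 168 167 167 167 167 163 161 164 165 169 171  91
   26  35  46  46  43  40  38  41]
 [143 146 183 166 166 162 164 164 163 163 162 165 163 163 164 166 174  85
   36  39  45  46  39  38  39  42]
 [144 140 112 173 166 163 162 161 164 163 160 162 162 163 163 167 171  79
   28  38  46  41  35  37  39  38]
 [149 146 104 140 174 168 165 165 165 164 162 163 165 164 164 167 172 171
   21  33  39  40  33  38  37  42]
 [148 153 105 104 175 171 168 165 166 164 163 165 166 164 163 166 169 179
   34  33  28  38  34  36  37  39]
 [145 150 119  95 146 172 167 167 164 166 166 162 164 164 166 166 166 171
   39  50  61  39  42  40  40  44]
 [146 154 145 116 105 143 173 163
[... 1695 characters left out ...]
48  51  43  47]
 [ 47  53  50  43  43  45  38  47  40  39  33  39  80 141 140 137  94  72
   63  52  47  45  47  49  47  50]
 [ 49  54  51  36  48  44  41  42  38  43  41  39  46  97  73  56  41  40
   36  52  43  51  47  51  55  55]
 [ 45  48  48  48  43  40  39  48  40  35  41  41  40  45  40  35  33  39
   41  39  40  52  52  40  43  38]
 [ 51  51  53  46  48  43  50  57  46  36  43  37  39  36  43  40  37  43
   44  41  39  45  41  41  37  42]
 [ 54  53  50  50  50  54  56  51  40  42  43  46  39  39  43  42  43  41
   42  42  41  43  41  42  39  37]]
t13.95 pos [ 0.5204 -0.0202  0.0641] yaw 0.1199  shift cm [ 1.46 21.46 -1.6 ] turn -0.000 q7 -1.55 F [ 0.2 -0.  -0.8] gap 0.0476 grip 61.8
```

The match is within 1 px (about 1 mm camera-to-tool offset). Moving to above the pile.

Emit:
{"name": "step_arm", "arguments": {"commands": "0.6 0.2 4 -1.5 0; 0.6 0.6 9 -1.5 0; 0.6 1 14 -1.5 0; 0.6 1.4 19 -1.5 0; 0.6 1.4 21.5 -1.5 0"}}

```text
clock: 14.58
tool_pos: [0.5601, -0.2365, 0.079]
eef_rot: [3.14, 0.001, 0.115]
ft_force: [-0.4, 1.3, -0.6]
finger_gap: 0.0477
grasp_force: 61.9
```

Emit:
{"name": "step_arm", "arguments": {"commands": "0.6 0 0 0 0; 0.6 0 0 0 0; 0.6 0 0 0 0"}}

```text
clock: 14.95
tool_pos: [0.5611, -0.2291, 0.0799]
eef_rot: [-3.14, 0.0, 0.124]
ft_force: [0.7, 0.3, -0.5]
finger_gap: 0.0477
grasp_force: 61.9
```

```bash
python3 go.py .5598 -.2323 .025 .12
```

```text
t14.95 pos [ 0.5611 -0.2291  0.0799] yaw 0.1236  shift cm [-0.17  0.32  5.49] turn 0.004 q7 -1.17 F [ 0.7  0.3 -0.5] gap 0.0477 grip 61.9
```

Emit:
{"name": "step_arm", "arguments": {"commands": "0.6 0 0 2.5 0; 0.6 0 0 4 0; 0.6 0 0 4.7 0; 0.6 0 0 4.7 0; 0.6 0 0 4.7 0"}}

```text
clock: 15.58
tool_pos: [0.5615, -0.2321, 0.0337]
eef_rot: [3.141, -0.001, 0.12]
ft_force: [-0.5, 0.4, 0.2]
finger_gap: 0.0477
grasp_force: 61.9
```

```bash
python3 go.py .5598 -.2323 .0255 .12
python3 - <<'E'
from h import *
np.set_printoptions(precision=1,suppress=True,linewidth=200)
s,d=grab("side","side7"); s0=cv2.imread("pics/side0.png")
st=robot.state(); print(st["tool_pos"]*1000,st["eef_rot"][2])
o=np.hstack([cv2.resize(x[345:445,320:420],(400,400),interpolation=cv2.INTER_CUBIC) for x in(s0,s)]); cv2.imwrite("pics/v7.png",o)
E
```

```text
t15.57 pos [ 0.5615 -0.2321  0.0337] yaw 0.1200  shift cm [-0.17 -0.01  0.82] turn -0.000 q7 -1.18 F [-0.5  0.4  0.2] gap 0.0477 grip 61.9
[ 561.5 -232.2   33.8] 0.11979844205939272
```

View pics/v7.png

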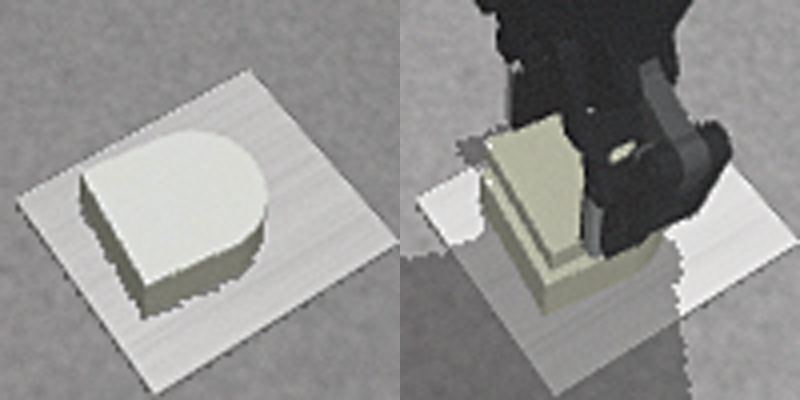

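Pile heel top corners at crop (80,176) and (146,285); held plate's heel top corners at (84,143) and (153,260), about 8 mm above the pile. I'll work out the offset.

Run:
```python
from h import *
np.set_printoptions(precision=4,suppress=True,linewidth=220)
f=lambda p:np.array(p)/4.+[320,345]-.4
yaw=.12; X=np.array([np.cos(yaw),np.sin(yaw)]); Y=np.array([-X[1],X[0]])
a=ray("side",f([(80,176),(146,285)]),.023)[:,:2]
b=ray("side",f([(84,143),(153,260)]),.0413)[:,:2]
print(a,b); 
for q in(a,b): v=q[0]-q[1]; print("len",np.linalg.norm(v),"heel yaw",np.arctan2(-v[0],v[1]),"mid",q.mean(0))
dm=b.mean(0)-a.mean(0); print("held minus pile: x %.4f y %.4f"%(dm@X,dm@Y))
print("expected pile heel mid",np.array([.5685,-.2305])-.03*X)
g=cv2.cvtColor(cv2.imread("pics/side7.png"),cv2.COLOR_BGR2GRAY); print(g[376:422:1,336:368])
```

```text
[[ 0.5348 -0.2117]
 [ 0.5415 -0.2596]] [[ 0.5364 -0.2107]
 [ 0.5425 -0.2616]]
len 0.04830901809804678 heel yaw 0.13849264816236656 mid [ 0.5382 -0.2356]
len 0.05118308023537469 heel yaw 0.11932944861832613 mid [ 0.5395 -0.2362]
held minus pile: x 0.0013 y -0.0007
expected pile heel mid [ 0.5387 -0.2341]
[[159 159 163 ...  47  47  50]
 [160 159 163 ...  51  47  50]
 [165 168 170 ...  50  51  57]
 ...
 [106 111 108 ... 139 140 146]
 [108 106 107 ... 149 147 151]
 [110 110 110 ... 151 152 147]]
```

Emit:
{"name": "step_arm", "arguments": {"commands": "0.6 -0.1 -0.1 0 0; 0.6 -0.1 -0.1 0.3 0; 0.6 -0.1 -0.1 0.5 0; 0.6 -0.1 -0.1 0.6 0; 0.6 -0.1 -0.1 0.65 0"}}

```text
clock: 16.25
tool_pos: [0.5597, -0.2311, 0.0263]
eef_rot: [-3.141, 0.0, 0.12]
ft_force: [0.3, 0.6, -0.8]
finger_gap: 0.0478
grasp_force: 61.9
```

Emit:
{"name": "step_arm", "arguments": {"commands": "0.6 0 0 0 0; 0.6 0 0 0.05 0; 0.6 0 0 0.05 0"}}

```text
clock: 16.62
tool_pos: [0.5597, -0.2311, 0.026]
eef_rot: [3.142, -0.0, 0.12]
ft_force: [-0.2, -0.8, 0.5]
finger_gap: 0.0479
grasp_force: 61.9
```

Emit:
{"name": "step_arm", "arguments": {"commands": "0.6 0 0 0.05 0; 0.6 0 0 0.05 0; 0.6 0 0 0.1 0; 0.6 0 0 0.1 0"}}

```text
clock: 17.12
tool_pos: [0.5598, -0.2312, 0.0257]
eef_rot: [3.141, -0.0, 0.12]
ft_force: [-1.3, 0.5, 5.4]
finger_gap: 0.0474
grasp_force: 62.5
```

```bash
python3 go.py .5598 -.2323 .0255 .12
```

```text
t17.12 pos [ 0.5598 -0.2312  0.0257] yaw 0.1199  shift cm [-0.01  0.11  0.02] turn -0.000 q7 -1.18 F [-1.3  0.5  5.4] gap 0.0474 grip 62.5
```

Seated on the pile (5 N). Opening gently and rising.

Emit:
{"name": "step_arm", "arguments": {"commands": "0.4 0 0 0 0; 0.35 0 0 0 0; 0.3 0 0 0 0; 0.2 0 0 0 0; 0.1 0 0 0 0"}}

```text
clock: 17.75
tool_pos: [0.5597, -0.2311, 0.0249]
eef_rot: [3.142, 0.0, 0.12]
ft_force: [0.0, 0.6, -0.3]
finger_gap: 0.0768
grasp_force: 0.0
```

Emit:
{"name": "step_arm", "arguments": {"commands": "0 0 0 0 0; 0 0 0 -2 0; 0 0 0 -6 0; 0 0 0 -12 0; 0 -4 0 -17 0"}}

```text
clock: 18.38
tool_pos: [0.5235, -0.2344, 0.1962]
eef_rot: [3.141, -0.005, 0.124]
ft_force: [0.3, -0.7, 0.3]
finger_gap: 0.0856
grasp_force: 0.0
```

Emit:
{"name": "step_arm", "arguments": {"commands": "0 0 -6 0 0; 0 0 -12 0 0; 0 0 -18 0 0; 0 0 -24 0 0; 0 0 -24 0 0"}}

```text
clock: 19.0
tool_pos: [0.4914, 0.0099, 0.1944]
eef_rot: [-3.138, -0.001, 0.132]
ft_force: [0.5, -0.9, -0.7]
finger_gap: 0.0854
grasp_force: 0.0
```

```bash
python3 - <<'E'
from h import *
from pile import topface,pose
np.set_printoptions(precision=4,suppress=True,linewidth=200)
s,d=grab("side","side8"); Q=cloud("side",d); t,dt=grab("top","top8"); P=cloud("top",dt)
for t_ in(195,205,212): n,w,r=topface(s,(362,385),.033,t_); print(t_,n,*pose(w,r))
p=P[(P[...,2]>.027)&(abs(P[...,0]-.568)<.06)&(abs(P[...,1]+.23)<.05)]; print("top z",np.median(p,0),len(p))
# heel/side edge profiles: bottom corner of tower in side view before/after (dark side faces)
g0=cv2.cvtColor(cv2.imread("pics/side0.png"),6); g=cv2.cvtColor(s,6)
for c in(345,350,357): print(c,"before",g0[380:430:2,c],"\n after",g[370:430:2,c])
E
python3 go.py .5 0 .2 .12
```

```text
195 3193 [ 0.5673 -0.2469] 0.23384039 0.10247049 0.08706673
205 2714 [ 0.5754 -0.2287] 0.12787573 0.07378492 0.049177326
212 1112 [ 0.5688 -0.2297] 0.11840688 0.059446774 0.04802089
top z [nan nan nan] 0
345 before [145 140 190 218 218 218 220 223 237 116  98 102  94 112 203 204 197 192 201 201 200 202 208  79 143] 
 after [152 157 152 154 149 189 230 228 228 227 234 190 110 106 115 108 109 101 123 214 220 212 206 216 213 217 216 222  86 156]
350 before [187 185 219 217 219 217 219 217 218 220 219 221 232 142  95 102  96 105 200 210 201 200 201 207 203] 
 after [160 151 151 148 191 228 226 228 228 227 229 226 227 227 232 247 130 110 143 111 111 111 114 214 224 218 219 216 219 213]
357 before [204 221 218 217 216 216 217 217 218 217 217 217 218 219 218 218 217 224 137 123 128 124 206 210 201] 
 after [155 157 144 231 228 226 226 227 226 227 227 226 228 228 225 228 228 227 228 229 242 125 129 158 137 130 130 219 222 211]
t19.10 pos [0.4922 0.003  0.194 ] yaw 0.1221  shift cm [ 0.74  0.39 -0.6 ] turn 0.002 q7 -1.56 F [-0.3 -0.1 -0.3] gap 0.0853 grip 0.0
  return _methods._mean(a, axis=axis, dtype=dtype,
  ret = um.true_divide(
```

The plate sits at (0.5688, -0.2297), yaw 0.118, against the pile at (0.5685, -0.2305), yaw 0.12. That is within about 1 mm, and the pile's base rows have not moved in the image. Handing in.

```bash
python3 -c "
from station import robot
print(robot.close_job())"
```

```text
the job is handed in; nothing more can be done
None
```

The D-shaped plate was laid flat on the black mat, picked up again level by its sides and set on the pile, about 1 mm off centre by the camera with its front over the pile's front; the job was handed in at about 19 s, and no verdict came back.

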